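# Take the spool pile apart on the market stall

### The arm

A 6-joint arm with a two-finger parallel gripper is mounted at the origin on the work surface. World frame = base frame: x ahead of the robot, y to its left, z up, the work surface at z = 0. Lengths are in m, angles in rad, forces in N, time in s.
With the tool pointing down it reaches from about 0.3 to 0.775 m from the base axis. Payload 14.6 kg.
Tool frame: the origin (TCP) lies at the very end of the fingers, on their centre line; the grasp point (between the pads) lies 19 mm behind it; z points along the fingers, y is the line along which they close (so a half turn about z gives the same grasp; the last joint's range is limited). The gripper opens to 94 mm and grips with 3 to 60 N. Pads are 16 mm wide; open, the fingers measure 119 mm over their backs; the gripper's body (75 mm by 177 mm) begins 78 mm behind the grasp point.
Start: joints at [1.163, 0.3, 1.521, -0, 1.321, -0.067], TCP at [0.184, 0.518, 0.168] pointing down, gripper open.
Joint ranges: [-3.03, 3.03], [-0.79, 2.21], [0.23, 2.52], [-1.04, 4.18], [0, 3.07], [-2.55, 2.55]. Speed limits (rad/s): [2.22, 2.22, 2.57, 3.14, 3.14, 3.14].

### API

Orientations are given as [roll, pitch, yaw] about the fixed x, y, z axes, in that order (R = Rz(yaw) Ry(pitch) Rx(roll)).
In Python, from station import ctrl gives the robot as it stands.
- The arm moves only by the shell command python3 -m pendant 'ROWS' [OPENING] [FORCE]. ROWS is JSON, a list of rows, each a list of 2 entries, a list of its own where there are three numbers: the shift along the world's x, y, z in cm, then the turn about the world's z in rad. A call has 1 to 20 rows; each row shifts and turns the commanded pose from where the row before left it; what a row does not reach is not made up. A row lasts 1/12 s, in which the tool goes at most 41.7 mm and 7.16 degrees, less where a joint would pass 70% of its speed; a pose out of reach is approached as far as the arm can. A call is refused whole if a number of a shift passes 4.17 or a number of a turn 0.125, either way. A call with a gripper value outside its range is refused whole. OPENING is the opening, from 0 (shut) to 1 (fully open), set as the call begins (- or left out, the last holds). The fingers move at their own pace and stop on an object; FORCE is the grip in N (left out, the last holds). Time passes only in rows, so rows that do not move let the fingers close. It gives the time, the measured TCP pose, the force, the opening and the grip force at its end, in the units of the state.
- ctrl.get_obs(): the state, without advancing time (a new reading comes with each control period).
- ctrl.camera(name): name is "scene" or "side" or "wrist"; returns a dict with "color" (384x512x3 uint8, red, green, blue), "intrinsics" (3x3 intrinsics, pixels), "camera_from_world" (4x4, takes a point from world to camera coordinates). Camera axes: x right, y down, z forward; pixel columns grow to the right and rows downward; lengths in m; the calibration is good to about 2 mm. A picture is of the moment at which its call begins. There is no depth.
- ctrl.hand_in(): hands the job in; it is judged then, once.
The state is a dict: "time_s": time; "qpos": joint angles; "joint_vel": joint speeds; "tau": joint torques, N m; "ee_pos": TCP position; "eef_rot": TCP orientation; "force": force on the tool from outside, world axes, zero at the start; "moment": the same for the moment, N m; "grip_width": finger opening in m; "grip_force": force on a finger pad.
Only numpy, scipy, OpenCV 4.12 (cv2) and the standard library are available. Lean on these libraries where they do the work, as an engineer would, in place of code of your own. Each camera call takes 0.05 s, during which the arm holds its last target. There are 200 camera calls.

### The job

On the packing table the ribbon spools have been piled up, largest at the bottom, with a little wooden gnome on top. Take the pile apart and set each spool upright and flat inside the dish of its own size (largest spool in the largest dish, and so on), and stand the gnome upright in a free spot wholly on the dark display board, without touching or shifting the fir and the mushroom already standing there. Tip nothing over on the way, and let go of everything.

Things in the scene. Friction and masses are not known exactly. Their poses are not given: they have to be found in the camera images.
- large_spool: largest ribbon spool: cardboard flanges, wound full with off-white ribbon, a drum 66 mm across and 44 mm high, standing upright. Origin: centre of its underside, z up. Grip it across its round side. Bottom of the pile, on the table; above it the medium spool, small spool and gnome, each up to 5 mm off centre. About 0.16 kg.
- medium_spool: medium ribbon spool: cardboard flanges, wound full with off-white ribbon, a drum 52 mm across and 40 mm high, standing upright. Origin: centre of its underside, z up. Grip it across its round side. At the start on the large spool. About 0.1 kg.
- small_spool: smallest ribbon spool: cardboard flanges, wound full with off-white ribbon, a drum 38 mm across and 40 mm high, standing upright. Origin: centre of its underside, z up. Grip it across its round side. At the start on the medium spool. About 0.06 kg.
- gnome: turned wooden gnome on top of the pile: light-wood cylinder 28 mm across and 40 mm high, with a dark pointed hat above it narrowing to the tip at 65 mm; small nose knob on its -x side. Origin: centre of its flat foot, z up. Grip it across the cylinder, at any yaw. About 0.04 kg.
- large_dish: largest of three round dark-wood dishes with a light cork floor, fixed to the table: inside 86 mm across, outside 94 mm, floor 4 mm thick, rim top 8 mm above the table. Belongs to the largest spool (66 mm across). Origin: centre of its underside, on the table; z up.
- medium_dish: medium of three round dark-wood dishes with a light cork floor, fixed to the table: inside 72 mm across, outside 80 mm, floor 4 mm thick, rim top 8 mm above the table. Belongs to the medium spool (52 mm across). Origin: centre of its underside, on the table; z up.
- small_dish: smallest of three round dark-wood dishes with a light cork floor, fixed to the table: inside 58 mm across, outside 66 mm, floor 4 mm thick, rim top 8 mm above the table. Belongs to the smallest spool (38 mm across). Origin: centre of its underside, on the table; z up.
- board: dark wooden display board fixed flat on the table, 110 mm along its x, 280 mm along its y, 12 mm thick. Origin: centre of its underside, on the table; z up.
- fir: small turned fir tree, light wood, 40 mm across its foot and 60 mm high, loose, standing on the board. To be left alone. Origin: centre of its foot, z up.
- mushroom: small turned mushroom, 40 mm across its cap, stem 28 mm across, 45 mm high, loose, standing on the board. To be left alone. Origin: centre of its foot, z up.
Not all that is in view belongs to the job. What is shaped like the medium_spool but green is not meant.

How it is judged:
At the end, for the whole second after the job is handed in: Each spool flat on the floor of its own dish (centred within 12 mm, tilt under 0.06 rad); gnome upright on the board, whole foot on it (centre within 42 mm in x, 127 mm in y of its centre); fir and mushroom upright within 8 mm of where they began; all at rest (horizontal distance between large_spool and large_dish below 0.012 m and z of large_spool in the frame of large_dish below 0.0065 m and angle between each of large_spool, medium_spool, small_spool, gnome's own z axis and vertical below 0.06 rad and linear speed of each of large_spool, medium_spool, small_spool, gnome below 0.02 m/s and horizontal distance between medium_spool and medium_dish below 0.012 m and z of medium_spool in the frame of medium_dish below 0.0065 m and horizontal distance between small_spool and small_dish below 0.012 m and z of small_spool in the frame of small_dish below 0.0065 m and x of gnome in the frame of board between -0.042 and 0.042 m and y of gnome in the frame of board between -0.127 and 0.127 m and z of gnome in the frame of board between 0.009 and 0.0145 m and distance of each of fir, mushroom from where it was at the start of the episode below 0.008 m and angle between each of fir, mushroom's own z axis and vertical below 0.1 rad); the robot touches nothing.
It fails at once if a spool or the gnome is tipped over (by more than 0.7 rad) (angle between any of large_spool, medium_spool, small_spool, gnome's own z axis and vertical above 0.7 rad).
It fails at once if the fir is touched by the gnome or the robot, or shifted by more than 8 mm (contact force between fir and gnome above 0.3 N or contact force between fir and the fingers above 0.5 N or contact force between fir and the arm above 0.5 N or distance of fir from where it was at the start of the episode above 0.008 m).
It fails at once if the mushroom is touched by the gnome or the robot, or shifted by more than 8 mm (contact force between mushroom and gnome above 0.3 N or contact force between mushroom and the fingers above 0.5 N or contact force between mushroom and the arm above 0.5 N or distance of mushroom from where it was at the start of the episode above 0.008 m).
It also fails if it takes over 118 s, if anything falls off the work surface, if the arm or the gripper's body presses on something with over 40 N, if the wrist force passes 120 N, or if a joint passes its speed limit or range.

## Working session

There is one attempt and no reset: what is moved stays moved. The work goes in short steps, Python scripts to look and compute and a shell command to move; the robot and the scene stay as the last step left them, time stands still between calls to the robot, and variables do not carry over. Pictures are saved under pics/ and viewed, at most 16 in all, crops included, and the job is handed in when it is done.

```bash
mkdir -p pics; cat > h.py <<'E'
import numpy as np, cv2
from station import ctrl
def snap(n,f):
    c=ctrl.camera(n); cv2.imwrite(f'pics/{f}.png',cv2.cvtColor(c['color'],cv2.COLOR_RGB2BGR))
    np.savez(f'pics/{f}.npz',K=c['intrinsics'],T=c['camera_from_world']); return c
def pt(f,u,v,z):
    d=np.load(f'pics/{f}.npz');T=d['T'];R=T[:3,:3];o=-R.T@T[:3,3]
    r=R.T@np.linalg.solve(d['K'],[u,v,1.]);return np.round(o+r*(z-o[2])/r[2],4)
def px(f,p):
    d=np.load(f'pics/{f}.npz');q=d['K']@(d['T'][:3,:3]@np.array(p,float)+d['T'][:3,3]);return np.round(q[:2]/q[2],1)
def crop(f,g,x,y,w,h,s):
    i=cv2.imread(f'pics/{f}.png')[y:y+h,x:x+w];cv2.imwrite(f'pics/{g}.png',cv2.resize(i,None,fx=s,fy=s,interpolation=cv2.INTER_CUBIC))
E
python3 - <<'E'
from h import *
a=[]
for n in ['scene','side']:
    c=snap(n,n+'0');T=c['camera_from_world'];print(n,-T[:3,:3].T@T[:3,3],c['intrinsics'][0])
o=ctrl.get_obs();print(o['ee_pos'],o['eef_rot'],o['time_s'],o['grip_width'])
E
```

```text
scene [1.05784004 0.1745376  1.03324342] [437.58317425   0.         257.81997066]
side [ 0.3575461  -0.7037065   0.76138851] [421.2406692    0.         258.48663858]
[0.18371894 0.51809699 0.16744303] [-3.14053401e+00 -7.85346368e-05  2.80079609e+00] 0.1 0.09405239921555442
```

View pics/scene0.png

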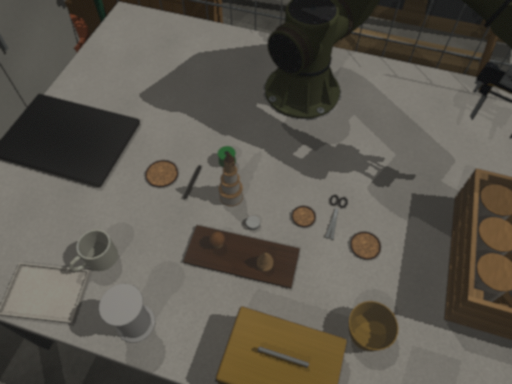

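View pics/side0.png

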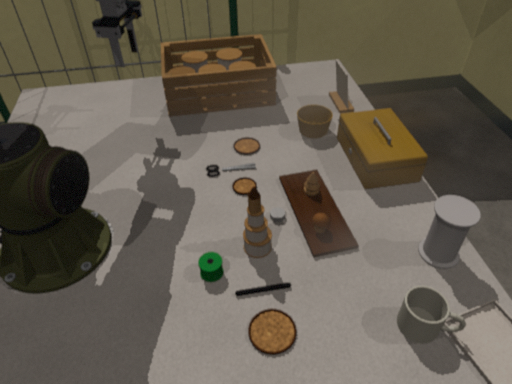

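Scene: the pile is at about (230,190), with a green decoy spool at (227,155). Dishes are at (162,173), (303,216) and (365,245). The board is around (241,256), with the mushroom at (217,240) and the fir at (264,261). The side view agrees. I'll enlarge both.

```bash
python3 - <<'E'
from h import *
crop('scene0','sc',135,130,260,165,3)
crop('side0','sd',190,120,190,240,2.5)
E
```

```text
(no output)
```

View pics/sc.png

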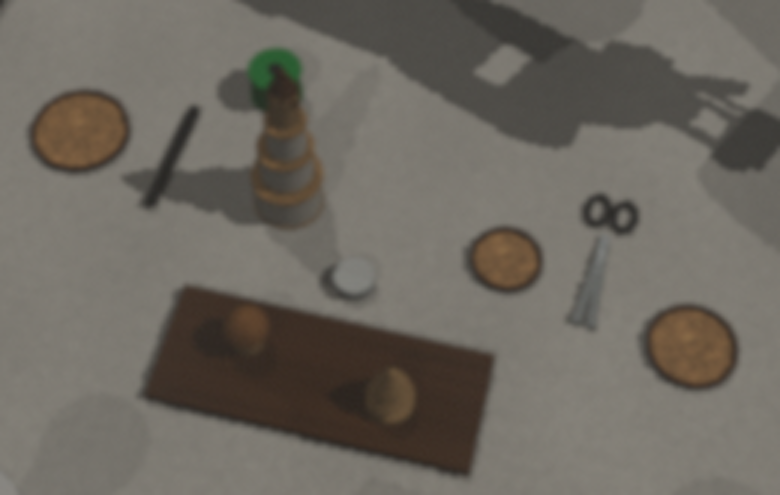

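View pics/sd.png

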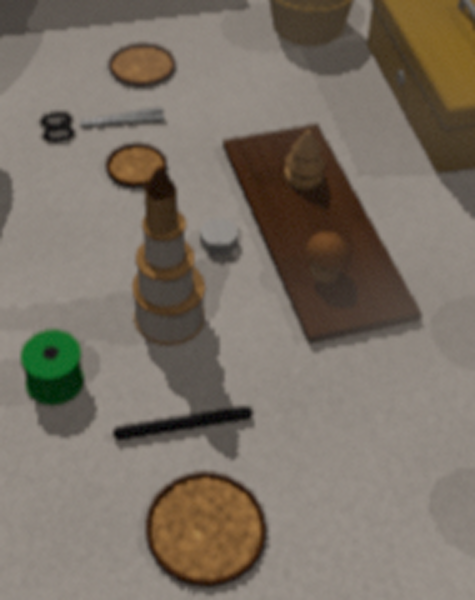

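```bash
python3 - <<'E'
from h import *
S=lambda u,v,z:pt('scene0',(u+.5)/3-.5+135,(v+.5)/3-.5+130,z)
D=lambda u,v,z:pt('side0',(u+.5)/2.5-.5+190,(v+.5)/2.5-.5+120,z)
for n,a,b,z in [('Ldish',(80,131),(207,528),.008),('Sdish',(506,259),(136,165),.008),('Mdish',(691,346),(142,65),.008),
 ('tip',(278,68),(160,170),.189),('L top',(287,172),(168.5,288),.044),('M top',(285.5,148),(165,258),.084),('S top',(285.5,118),(165,226),.124),
 ('fir tip',(390,383),(310,128),.072),('mush',(249,328),(326,248),.044),('green',(275,70),(51,352),.04),('whitecap',(354,277),(220,233),.015)]:
  print(n,S(*a,z)[:2],D(*b,z)[:2])
sc=[S(*p,.012)[:2] for p in [(184,287),(494,354),(470,470),(145,395)]]
sd=[D(*p,.012)[:2] for p in [(312,338),(224,142),(318,126),(418,318)]]
print(np.array(sc),np.array(sd)); 
m=(np.mean(sc,0)+np.mean(sd,0))/2;print('board',m, [np.linalg.norm(sc[i]-sc[i-1]) for i in range(4)],[np.linalg.norm(sd[i]-sd[i-1]) for i in range(4)])
# width checks
for n,a,b,z in [('Ldish',(29,131),(130,131),.008),('Sdish',(468,259),(543,259),.008),('Mdish',(643,346),(738,346),.008),('L',(252,172),(322,172),.044)]:print(n,np.linalg.norm(S(*a,z)-S(*b,z)))
E
```

```text
Ldish [ 0.4517 -0.2981] [ 0.4513 -0.3018]
Sdish [0.463  0.1232] [0.4625 0.1201]
Mdish [0.4977 0.2968] [0.497  0.2932]
tip [ 0.4521 -0.0881] [ 0.4553 -0.0874]
L top [ 0.4571 -0.0855] [ 0.4605 -0.0871]
M top [ 0.4581 -0.0847] [ 0.4579 -0.087 ]
S top [ 0.4541 -0.0841] [ 0.4584 -0.0873]
fir tip [0.6382 0.0668] [0.6349 0.0713]
mush [ 0.6143 -0.0635] [ 0.6131 -0.0666]
green [ 0.3484 -0.1364] [ 0.3497 -0.1355]
whitecap [5.26e-01 3.00e-04] [ 0.5271 -0.0017]
[[ 0.5798 -0.1396]
 [ 0.5591  0.1368]
 [ 0.6654  0.1445]
 [ 0.6851 -0.1323]] [[ 0.5807 -0.1419]
 [ 0.5613  0.134 ]
 [ 0.6686  0.1404]
 [ 0.6816 -0.138 ]]
board [6.227e-01 4.875e-04] [np.float64(0.10555273563484753), np.float64(0.27717404279621854), np.float64(0.10657851565864478), np.float64(0.27750014414410673)] [np.float64(0.1009753435250408), np.float64(0.2765812177281748), np.float64(0.10749069727190344), np.float64(0.2787033548416667)]
Ldish 0.09597838298283629
Sdish 0.06735948337094043
Mdish 0.08212947095896823
L 0.06305838564378254
```

Both cameras agree to about 3 mm, and the sizes match. The off-white pile is at (.457,-.086); the green decoy at (.349,-.136) is the one to ignore. Dishes: large (.4515,-.300), small (.463,.1215), medium (.497,.295). The free spot for the gnome is (.62,.001). Next I move above the pile, with the fingers closing along x.

```bash
python3 -m pendant '[[[0,0,3.6],0],[[0,0,3.6],0],[[1.5,-3.3,0],-0.07],[[1.5,-3.3,0],-0.07],[[1.5,-3.3,0],-0.07],[[1.5,-3.4,0],-0.07],[[1.5,-3.4,0],-0.07],[[1.5,-3.4,0],-0.07],[[1.5,-3.4,0],-0.07],[[1.5,-3.4,0],-0.07],[[1.5,-3.4,0],-0.07],[[1.5,-3.4,0],-0.07],[[1.5,-3.4,0],-0.07],[[1.5,-3.4,0],-0.07],[[1.5,-3.4,0],-0.07],[[1.5,-3.4,0],-0.07],[[1.5,-3.4,0],-0.07],[[1.5,-3.4,0],-0.07],[[1.5,-3.4,0],-0.04],[[1.5,-3.4,0],0]]' 1 15
python3 - <<'E'
from h import *
o=ctrl.get_obs();print(o['ee_pos'],o['eef_rot'])
snap('wrist','w0')
E
```

```text
time_s: 1.77
ee_pos: [0.4541, -0.0926, 0.2398]
eef_rot: [-3.141, -0.0, 1.638]
force: [1.9, 1.0, -0.1]
grip_width: 0.0941
grip_force: 0.0
[ 0.45406655 -0.09261053  0.23977704] [-3.14145149e+00 -1.01569124e-04  1.63764391e+00]
```

View pics/w0.png

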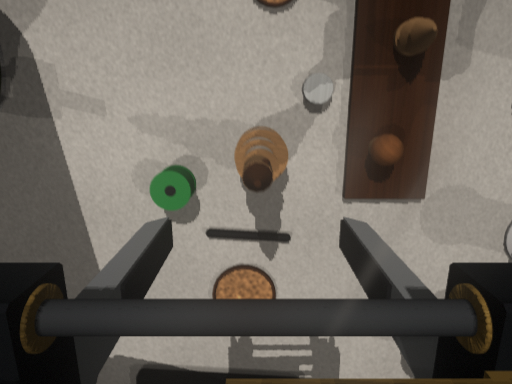

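The wrist view shows the hat at (257,175), the large flange around (261,155), the green spool at (173,188), and the large dish at (244,290). I'll check these points against the calibration.

```bash
python3 - <<'E'
from h import *
o=ctrl.get_obs();print(o['ee_pos'],o['eef_rot'])
for n,p,z in [('hatbase',(257,177),.16),('L',(261.5,156),.044),('green',(170,190),.04),('mush',(386,150),.045)]:print(n,pt('w0',*p,z))
E
python3 -m pendant '[[[0.2,0.6,-1],-0.06],[[0,0,-2],0],[[0,0,-2],0],[[0,0,-2],0],[[0,0,-1.5],0],[[0,0,-1.2],0],[[0,0,-1],0],[[0,0,0],0],[[0,0,0],0]]'
```

```text
[ 0.4555806  -0.09687771  0.23913733] [-3.14065515e+00  9.21925375e-04  1.63753772e+00]
hatbase [ 0.4542 -0.0864  0.16  ]
L [ 0.46   -0.0855  0.044 ]
green [ 0.3479 -0.1372  0.04  ]
mush [ 0.61   -0.0678  0.045 ]
time_s: 2.57
ee_pos: [0.4558, -0.0846, 0.133]
eef_rot: [-3.141, -0.0, 1.581]
force: [-0.4, 0.2, 0.2]
grip_width: 0.0938
grip_force: 0.0
```

```bash
python3 -m pendant '[[[0,0,0],0],[[0,0,0],0],[[0,0,0],0],[[0,0,0],0],[[0,0,0],0],[[0,0,0],0],[[0,0,0],0],[[0,0,0],0],[[0,0,0],0],[[0,0,0],0],[[0,0,0],0],[[0,0,0],0]]' 0 12
```

```text
time_s: 3.57
ee_pos: [0.4558, -0.0846, 0.1329]
eef_rot: [-3.142, -0.0, 1.581]
force: [1.0, -0.5, -0.1]
grip_width: 0.0197
grip_force: 10.9
```

```bash
python3 - <<'E'
from h import *
snap('side','s1');crop('s1','s1c',200,140,120,120,4)
snap('scene','sc1');crop('sc1','sc1c',180,120,100,100,4)
a=cv2.imread('pics/s1c.png')[:400];b=cv2.imread('pics/sc1c.png');cv2.imwrite('pics/j1.png',cv2.resize(np.hstack([a,b]),(790,359)))
E
```

```text
(no output)
```

View pics/j1.png

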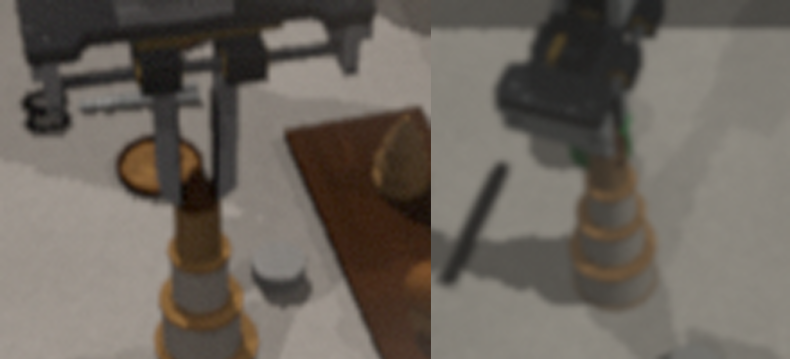

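```bash
python3 - <<'E'
from h import *
o=ctrl.get_obs();print(o['ee_pos'],o['grip_width'])
for f in ['s1','sc1']: print(f,px(f,o['ee_pos']),[px(f,(.455,-.086,z)) for z in (.084,.124,.164,.189)])
f=.5;print(pt('s1',255,195,.133),pt('s1',255,195,.16))
crop('s1','z1',225,150,70,70,8);crop('sc1','z2',200,130,60,70,8)
cv2.imwrite('pics/j2.png',cv2.resize(np.hstack([cv2.imread('pics/z1.png'),cv2.imread('pics/z2.png')]),(798,430)))
E
```

```text
[ 0.45578977 -0.08462347  0.13291544] 0.019849564855886674
s1 [254.2 206.4] [array([254.3, 222.8]), array([254. , 209.9]), array([253.7, 196.2]), array([253.4, 187.2])]
sc1 [229.3 167.4] [array([229.7, 178. ]), array([229. , 169.1]), array([228.3, 159.6]), array([227.8, 153.4])]
[ 0.4636 -0.0507  0.133 ] [ 0.459  -0.0788  0.16  ]
```

View pics/j2.png

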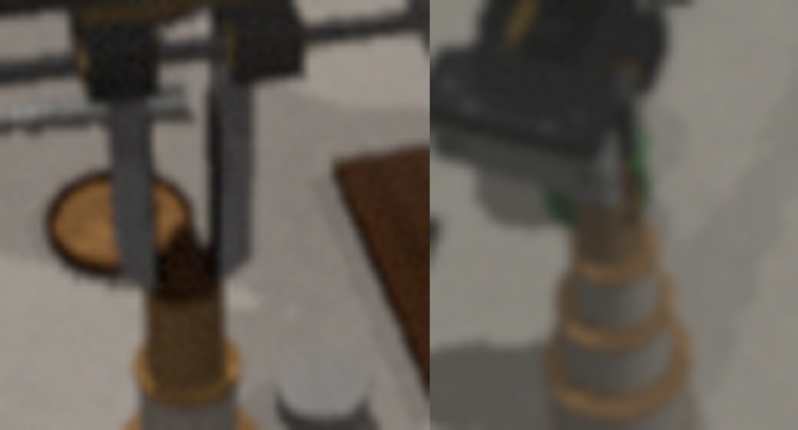

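```bash
python3 - <<'E'
from h import *
e=np.array([.4556,-.0969,.2391])
for dz in (0,.03):
  for dy in (0,.02): print(dz,dy,[px('w0',e+[s*.047,dy,dz]) for s in (-1,1)])
T=np.load('pics/w0.npz')['T'];print(-T[:3,:3].T@T[:3,3]-e, T[:3,:3].round(2).tolist())
c=snap('wrist','w1');o=ctrl.get_obs();print(px('w1',o['ee_pos']),px('w1',(.4545,-.087,.189)),px('w1',(.4545,-.087,.164)))
crop('w1','w1c',160,120,200,180,4)
E
```

```text
0 0 [array([188.7, 213.3]), array([327.7, 222.3])]
0 0.02 [array([189.3, 184.5]), array([331.3, 193.9])]
0.03 0 [array([179. , 229.7]), array([338. , 239.8])]
0.03 0.02 [array([179.4, 197. ]), array([342.5, 207.6])]
[-0.00695491  0.07639712  0.2180251 ] [[1.0, 0.07, -0.0], [0.07, -0.97, 0.25], [0.02, -0.25, -0.97]]
[256.6 211.9] [254.3 251. ] [254.5 232.6]
```

View pics/w1c.png

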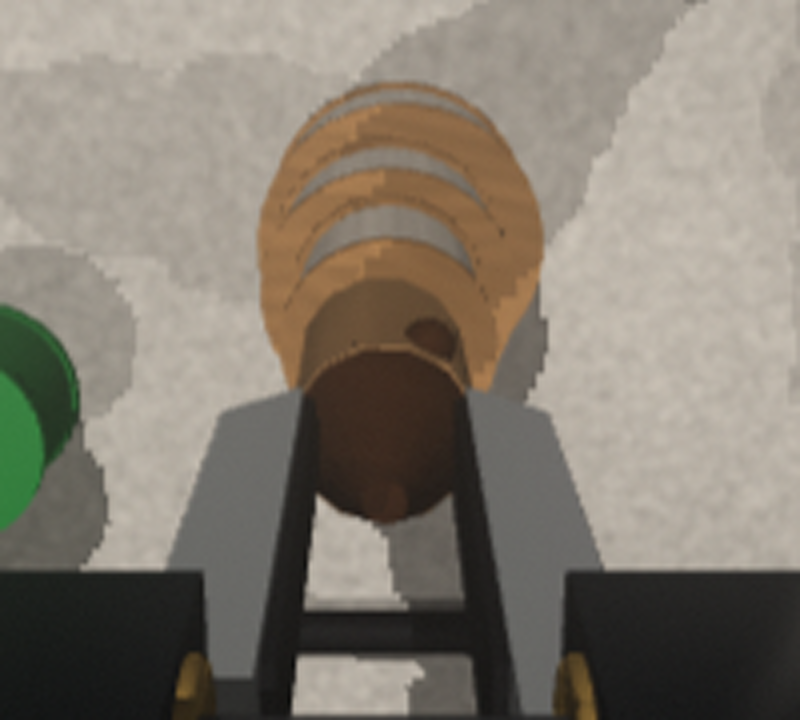

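```bash
python3 - <<'E'
from h import *
def tri(l):
    A=[];b=[]
    for f,u,v in l:
        d=np.load(f'pics/{f}.npz');T=d['T'];R=T[:3,:3];o=-R.T@T[:3,3];r=R.T@np.linalg.solve(d['K'],[u,v,1.]);r/=np.linalg.norm(r)
        P=np.eye(3)-np.outer(r,r);A.append(P);b.append(P@o)
    x=np.linalg.lstsq(np.vstack(A),np.hstack(b),rcond=None)[0];return x.round(4)
print(tri([('s1',250.2,197.2),('w1',235.7,217.4)]),tri([('s1',260.5,195.6),('w1',276.7,217)]))
print(np.load('pics/w1.npz')['K'])
T=np.load('pics/w1.npz')['T'];print((-T[:3,:3].T@T[:3,3]).round(4))
o=ctrl.get_obs();print(o['qpos'],o['ee_pos'],o['force'],o['grip_force'])
E
```

```text
[ 0.4459 -0.0804  0.1575] [ 0.469  -0.0798  0.1571]
[[341.28429259   0.         255.68221412]
 [  0.         341.28429259 187.94866493]
 [  0.           0.           1.        ]]
[ 0.4545 -0.0123  0.3502]
[-2.62622263e-01  1.41510647e-01  1.79969919e+00  4.63041868e-06
  1.20046571e+00 -2.72590047e-01] [ 0.45580319 -0.08463333  0.13290324] [-0.05597335 -0.50575175 -0.25755506] 10.912235502619296
```

The fingertips sit about 25–35 mm higher than the reported TCP: they closed on the hat base, and three views agree. I'll open, lower by about 28 mm and grip again, which checks itself by a width of about 28 mm.

```bash
python3 -m pendant '[[[0,0,0],0],[[0,0,0],0],[[0,0,0],0],[[0,0,0],0],[[0,0,0],0],[[0,0,0],0]]' 0.7 12
python3 -m pendant '[[[0,-0.2,-0.7],0],[[0,0,-0.7],0],[[0,0,-0.7],0],[[0,0,-0.7],0],[[0,0,0],0],[[0,0,0],0]]'
python3 -m pendant '[[[0,0,0],0],[[0,0,0],0],[[0,0,0],0],[[0,0,0],0],[[0,0,0],0],[[0,0,0],0],[[0,0,0],0],[[0,0,0],0],[[0,0,0],0],[[0,0,0],0]]' 0 12
python3 - <<'E'
from h import *
snap('side','s2');crop('s2','z1',225,150,70,70,8);snap('wrist','w2');crop('w2','z2',185,140,140,140,4)
cv2.imwrite('pics/j3.png',cv2.resize(np.hstack([cv2.imread('pics/z1.png'),cv2.imread('pics/z2.png')]),(798,399)))
E
```

```text
time_s: 4.22
ee_pos: [0.4558, -0.0846, 0.1329]
eef_rot: [3.142, -0.0, 1.581]
force: [-0.5, -0.1, 0.1]
grip_width: 0.0561
grip_force: 0.0
time_s: 4.72
ee_pos: [0.4556, -0.0866, 0.1044]
eef_rot: [-3.141, -0.0, 1.581]
force: [-0.5, -0.3, 0.3]
grip_width: 0.0655
grip_force: 0.0
time_s: 5.55
ee_pos: [0.4559, -0.0866, 0.105]
eef_rot: [3.141, 0.0, 1.581]
force: [0.3, -0.3, 0.3]
grip_width: 0.0274
grip_force: 12.0
```

View pics/j3.png

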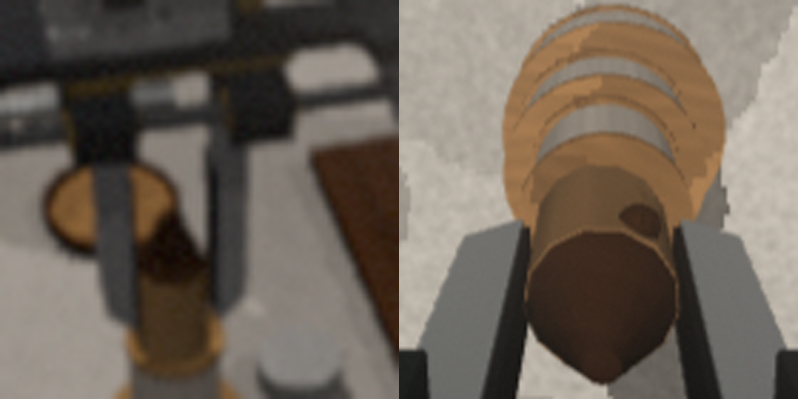

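Now gripping the cylinder at 27.4 mm, with tips about 16 mm above the foot. That puts the true tip at ee_z + 35 mm. Next is lift and carry to the board; from here the foot must drop 112 mm net.

```bash
python3 -m pendant '[[[0,0,0.5],0],[[0,0,1],0],[[0,0,2],0],[[0,0,2.5],0],[[0.6,0.3,0],0],[[2,1.1,0],0],[[2.8,1.5,0],0],[[2.8,1.5,0],0],[[2.8,1.5,0],0],[[2.8,1.5,0],0],[[1.8,1,0],0],[[1,0.5,0],0],[[0,0,0],0],[[0,0,0],0],[[0,0,0],0]]' 0 15
python3 -m pendant '[[[0,0,-1],0],[[0,0,-2],0],[[0,0,-2],0],[[0,0,-2],0],[[0,0,-2],0],[[0,0,-2],0],[[0,0,-2],0],[[0,0,-1.2],0],[[0,0,-0.8],0],[[0,0,0],0],[[0,0,0],0]]'
```

```text
time_s: 6.9
ee_pos: [0.6213, 0.002, 0.1652]
eef_rot: [-3.142, 0.0, 1.581]
force: [-1.3, -0.6, -0.2]
grip_width: 0.0278
grip_force: 15.0
time_s: 7.82
ee_pos: [0.622, 0.0022, 0.0155]
eef_rot: [3.141, -0.0, 1.581]
force: [-0.3, 0.8, -0.9]
grip_width: 0.0281
grip_force: 15.0
```

```bash
python3 -m pendant '[[[0,0,-0.7],0],[[0,0,-0.6],0],[[0,0,-0.4],0],[[0,0,0],0]]'
python3 - <<'E'
from h import *
snap('side','s3');snap('wrist','w3');crop('s3','z1',265,140,90,90,5)
cv2.imwrite('pics/j4.png',np.hstack([cv2.imread('pics/z1.png')[:384],cv2.imread('pics/w3.png')[:, 90:430]]))
E
```

```text
time_s: 8.15
ee_pos: [0.6214, 0.0024, -0.003]
eef_rot: [-3.14, -0.0, 1.581]
force: [-0.8, -0.7, -0.9]
grip_width: 0.0278
grip_force: 15.0
```

View pics/j4.png

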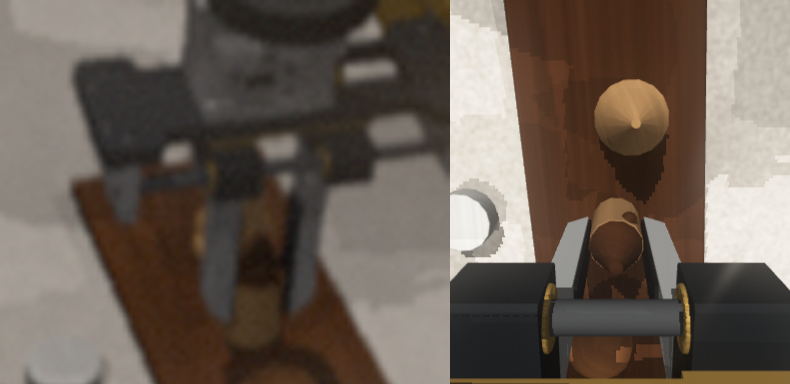

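The gnome hangs just above the board, clear of the fir above it in the wrist view and the mushroom below. Next I creep down.

```bash
python3 -m pendant '[[[0,0,-0.1],0],[[0,0,-0.1],0],[[0,0,-0.1],0],[[0,0,0],0],[[0,0,0],0]]'; python3 -m pendant '[[[0,0,-0.1],0],[[0,0,0],0],[[0,0,0],0]]'
```

```text
time_s: 8.67
ee_pos: [0.6218, 0.0024, -0.0051]
eef_rot: [-3.141, -0.0, 1.581]
force: [-0.6, -1.0, -0.1]
grip_width: 0.0276
grip_force: 15.0
time_s: 8.92
ee_pos: [0.6218, 0.0023, -0.0061]
eef_rot: [-3.141, -0.0, 1.581]
force: [-0.1, -0.6, -0.4]
grip_width: 0.0276
grip_force: 15.0
```

```bash
python3 -m pendant '[[[0,0,-0.1],0],[[0,0,0],0],[[0,0,0],0]]'; python3 -m pendant '[[[0,0,-0.1],0],[[0,0,0],0],[[0,0,0],0]]'
```

```text
time_s: 9.17
ee_pos: [0.6219, 0.0023, -0.007]
eef_rot: [3.141, 0.0, 1.581]
force: [0.1, 0.1, -0.3]
grip_width: 0.0278
grip_force: 15.0
time_s: 9.42
ee_pos: [0.622, 0.0023, -0.007]
eef_rot: [3.141, 0.0, 1.581]
force: [-4.5, -0.1, 10.6]
grip_width: 0.0273
grip_force: 15.0
```

Contact came exactly at -0.007, so the height model holds. Release, rise, go to the small spool (grip ee_z 0.059).

```bash
python3 -m pendant '[[[0,0,0.1],0],[[0,0,0],0],[[0,0,0],0],[[0,0,0],0],[[0,0,0],0],[[0,0,0],0],[[0,0,0],0],[[0,0,1],0],[[0,0,2],0],[[0,0,3],0],[[0,0,3],0],[[0,0,3],0],[[0,0,2],0],[[0,0,1],0]]' 0.55 15
python3 -m pendant '[[[-1,-0.5,0],0],[[-2.8,-1.5,0],0],[[-2.8,-1.5,0],0],[[-2.8,-1.5,0],0],[[-2.8,-1.5,0],0],[[-2.5,-1.4,0],0],[[-1.3,-0.6,0],0],[[-0.6,-0.3,0],0],[[0,0,0],0],[[0,0,0],0],[[0,0,0],0]]' 0.8
python3 - <<'E'
from h import *
o=ctrl.get_obs();print(o['ee_pos']);snap('wrist','w4');snap('scene','sc4');crop('sc4','z1',180,140,128,96,4)
cv2.imwrite('pics/j5.png',np.hstack([cv2.imread('pics/z1.png')[:,:400],cv2.imread('pics/w4.png')[:, 80:470]]))
E
```

```text
time_s: 10.58
ee_pos: [0.6228, 0.0023, 0.147]
eef_rot: [3.137, 0.0, 1.581]
force: [-0.2, -0.0, 0.4]
grip_width: 0.0515
grip_force: 0.0
time_s: 11.5
ee_pos: [0.4565, -0.0853, 0.1428]
eef_rot: [-3.141, -0.0, 1.581]
force: [-0.9, 0.3, -0.3]
grip_width: 0.0752
grip_force: 0.0
[ 0.45650794 -0.08528988  0.14282792]
```

View pics/j5.png

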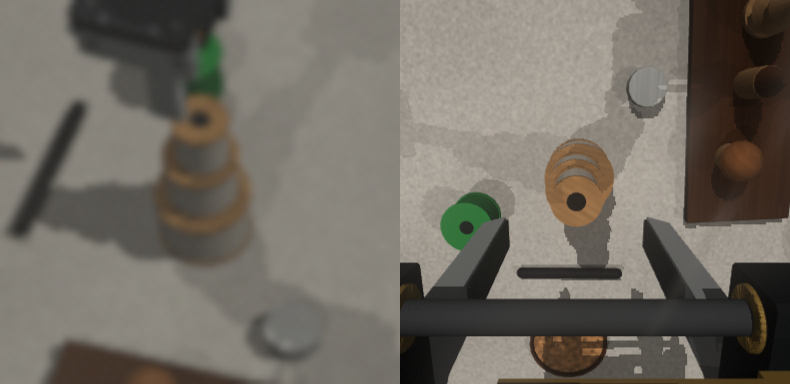

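The gnome stands between the fir and the mushroom; the small spool's hole is at wrist pixel (256,202). Check it, then descend and grip.

```bash
python3 -c "
from h import *
print(pt('w4',256,202,.124),pt('w4',259,174,.044))"
python3 -m pendant '[[[0,-0.1,-1],0],[[0,0,-2],0],[[0,0,-2],0],[[0,0,-1.4],0],[[0,0,-1],0],[[0,0,-1],0],[[0,0,0],0],[[0,0,0],0]]'
```

```text
[ 0.4561 -0.084   0.124 ] [ 0.4589 -0.0804  0.044 ]
time_s: 12.27
ee_pos: [0.4559, -0.0866, 0.0588]
eef_rot: [-3.141, -0.0, 1.581]
force: [0.2, -0.3, 0.2]
grip_width: 0.0751
grip_force: 0.0
```

```bash
python3 -m pendant '[[[0,0,0],0],[[0,0,0],0],[[0,0,0],0],[[0,0,0],0],[[0,0,0],0],[[0,0,0],0],[[0,0,0],0],[[0,0,0],0],[[0,0,0],0],[[0,0,0],0]]' 0 15
python3 -m pendant '[[[0,0,0.5],0],[[0,0,1],0],[[0,0,1.5],0],[[0,1,0],0],[[0.1,2.5,0],0],[[0.2,3.2,0],0],[[0.2,3.2,0],0],[[0.2,3.2,0],0],[[0,3.2,0],0],[[0,2.4,0],0],[[0,1.3,0],0],[[0,0.6,0],0],[[0,0,0],0],[[0,0,0],0],[[0,0,0],0]]'
```

```text
time_s: 13.1
ee_pos: [0.4559, -0.0867, 0.0591]
eef_rot: [3.141, 0.0, 1.581]
force: [-0.6, -0.0, 3.7]
grip_width: 0.0377
grip_force: 15.0
time_s: 14.35
ee_pos: [0.4628, 0.1187, 0.0889]
eef_rot: [-3.142, 0.0, 1.58]
force: [0.1, 0.4, -1.6]
grip_width: 0.0379
grip_force: 15.0
```

```bash
python3 -m pendant '[[[0,0.1,-1],0],[[0,0,-2],0],[[0,0,-2],0],[[0,0,-2],0],[[0,0,-1.5],0],[[0,0,-1],0],[[0,0,-0.6],0],[[0,0,-0.3],0],[[0,0,-0.2],0],[[0,0,-0.1],0],[[0,0,0],0],[[0,0,0],0]]'
python3 -m pendant '[[[0,0,-0.1],0],[[0,0,-0.1],0],[[0,0,0],0],[[0,0,0],0]]'
```

```text
time_s: 15.35
ee_pos: [0.4632, 0.1204, -0.0176]
eef_rot: [3.141, -0.0, 1.581]
force: [-0.2, -0.8, -0.7]
grip_width: 0.0378
grip_force: 15.0
time_s: 15.68
ee_pos: [0.4628, 0.1204, -0.02]
eef_rot: [-3.142, 0.0, 1.581]
force: [-0.0, -0.2, -0.4]
grip_width: 0.0376
grip_force: 15.0
```

```bash
python3 -m pendant '[[[0,0,-0.1],0],[[0,0,0],0],[[0,0,0],0]]'
python3 -m pendant '[[[0,0,0],0],[[0,0,0],0],[[0,0,0],0],[[0,0,0],0],[[0,0,0],0],[[0,0,0],0],[[0,0,1],0],[[0,0,2],0],[[0,0,2],0],[[0,0,2],0],[[0,0,2],0],[[0,0,2],0],[[0,0,0.8],0],[[0,0,0],0]]' 0.7
python3 -m pendant '[[[0,-1,0],0],[[-0.1,-2.5,0],0],[[-0.2,-3.2,0],0],[[-0.2,-3.2,0],0],[[-0.2,-3.2,0],0],[[0,-3.2,0],0],[[0,-2.4,0],0],[[0,-1.3,0],0],[[0,-0.6,0],0],[[0,0,0],0],[[0,0,0],0]]' 1
python3 - <<'E'
from h import *
snap('wrist','w5');snap('scene','sc5');crop('sc5','z1',215,150,128,96,4)
cv2.imwrite('pics/j6.png',np.hstack([cv2.imread('pics/z1.png')[:,:400],cv2.imread('pics/w5.png')[:, 80:470]]))
E
```

```text
time_s: 15.93
ee_pos: [0.463, 0.1204, -0.0209]
eef_rot: [3.141, -0.0, 1.581]
force: [-0.1, -0.7, 2.9]
grip_width: 0.0375
grip_force: 15.0
time_s: 17.1
ee_pos: [0.4638, 0.1206, 0.099]
eef_rot: [3.138, -0.001, 1.581]
force: [0.3, -0.7, -0.7]
grip_width: 0.0657
grip_force: 0.0
time_s: 18.02
ee_pos: [0.4554, -0.0854, 0.0963]
eef_rot: [-3.14, -0.0, 1.58]
force: [-0.4, 0.8, -0.4]
grip_width: 0.0937
grip_force: 0.0
```

View pics/j6.png

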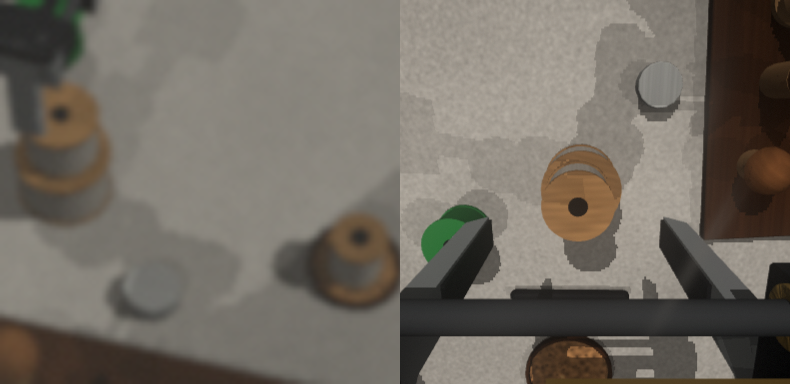

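The small spool stands in its dish. The medium spool's hole is at wrist pixel (258,206). I'll grip it at ee_z 0.019.

```bash
python3 -c "
from h import *
print(pt('w5',258,206,.084))"
python3 -m pendant '[[[0.1,0,-1],0],[[0.1,0,-2],0],[[0,0,-2],0],[[0,0,-1.2],0],[[0,0,-1],0],[[0,0,-0.7],0],[[0,0,0],0],[[0,0,0],0]]'
python3 -m pendant '[[[0,0,0],0],[[0,0,0],0],[[0,0,0],0],[[0,0,0],0],[[0,0,0],0],[[0,0,0],0],[[0,0,0],0],[[0,0,0],0]]' 0 15
```

```text
[ 0.4564 -0.0851  0.084 ]
time_s: 18.78
ee_pos: [0.458, -0.0855, 0.018]
eef_rot: [-3.142, -0.0, 1.581]
force: [0.2, 0.3, -0.3]
grip_width: 0.094
grip_force: 0.0
time_s: 19.45
ee_pos: [0.4578, -0.0857, 0.018]
eef_rot: [-3.142, 0.0, 1.581]
force: [-0.5, 0.0, 1.8]
grip_width: 0.0518
grip_force: 15.0
```

```bash
python3 -m pendant '[[[0,0,0.5],0],[[0,0,1.5],0],[[0,0,2],0],[[0,0,2],0],[[0.1,1.2,0],0],[[0.3,2.6,0],0],[[0.3,3.4,0],0],[[0.4,3.6,0],0],[[0.4,3.6,0],0],[[0.4,3.6,0],0],[[0.4,3.6,0],0],[[0.4,3.6,0],0],[[0.4,3.6,0],0],[[0.3,3.4,0],0],[[0.3,2.8,0],0],[[0.1,1.9,0],0],[[0.1,0.9,0],0],[[0,0.3,0],0],[[0,0,0],0],[[0,0,0],0]]'
python3 -m pendant '[[[0,0,0],0],[[0,0,0],0]]'
```

```text
time_s: 21.12
ee_pos: [0.4969, 0.2944, 0.078]
eef_rot: [-3.141, 0.0, 1.58]
force: [0.1, 0.4, -1.6]
grip_width: 0.0518
grip_force: 15.0
time_s: 21.28
ee_pos: [0.497, 0.2945, 0.0781]
eef_rot: [3.142, 0.0, 1.58]
force: [0.3, -0.9, -1.2]
grip_width: 0.0514
grip_force: 15.0
```

```bash
python3 -m pendant '[[[0,0,-1],0],[[0,0,-2],0],[[0,0,-2],0],[[0,0,-2],0],[[0,0,-1.2],0],[[0,0,-0.7],0],[[0,0,-0.4],0],[[0,0,-0.3],0],[[0,0,-0.2],0],[[0,0,0],0],[[0,0,0],0]]'
python3 -m pendant '[[[0,0,-0.1],0],[[0,0,0],0],[[0,0,0],0]]'
```

```text
time_s: 22.2
ee_pos: [0.4971, 0.2955, -0.0195]
eef_rot: [3.141, -0.0, 1.581]
force: [0.6, -0.1, -1.1]
grip_width: 0.0518
grip_force: 15.0
time_s: 22.45
ee_pos: [0.4969, 0.2954, -0.0209]
eef_rot: [3.141, -0.0, 1.581]
force: [-0.3, 0.8, -0.8]
grip_width: 0.0515
grip_force: 15.0
```

```bash
python3 -m pendant '[[[0,0,-0.1],0],[[0,0,0],0],[[0,0,0],0]]'
python3 -m pendant '[[[0,0,0],0],[[0,0,0],0],[[0,0,0],0],[[0,0,0],0],[[0,0,0],0],[[0,0,0],0],[[0,0,1],0],[[0,0,2],0],[[0,0,2],0],[[0,0,2],0],[[0,0,1.2],0],[[0,0,0],0]]' 0.8
python3 -m pendant '[[[-0.1,-1.2,0],0],[[-0.3,-2.6,0],0],[[-0.3,-3.4,0],0],[[-0.4,-3.6,0],0],[[-0.4,-3.6,0],0],[[-0.4,-3.6,0],0],[[-0.4,-3.6,0],0],[[-0.4,-3.6,0],0],[[-0.4,-3.6,0],0],[[-0.3,-3.4,0],0],[[-0.3,-2.8,0],0],[[-0.1,-1.9,0],0],[[-0.1,-0.9,0],0],[[0,-0.3,0],0],[[0,0,0],0],[[0,0,0],0],[[0,0,0],0]]' 1
python3 - <<'E'
from h import *
snap('wrist','w6');snap('scene','sc6');crop('sc6','z1',285,180,110,96,4)
cv2.imwrite('pics/j7.png',np.hstack([cv2.imread('pics/z1.png')[:,:400],cv2.imread('pics/w6.png')[:, 80:470]]))
E
```

```text
time_s: 22.7
ee_pos: [0.4969, 0.2954, -0.022]
eef_rot: [3.141, -0.0, 1.581]
force: [1.0, 0.7, 0.0]
grip_width: 0.0515
grip_force: 15.0
time_s: 23.7
ee_pos: [0.4981, 0.296, 0.063]
eef_rot: [3.137, -0.002, 1.581]
force: [0.0, -0.7, 0.2]
grip_width: 0.075
grip_force: 0.0
time_s: 25.12
ee_pos: [0.4578, -0.0847, 0.0597]
eef_rot: [-3.141, -0.0, 1.582]
force: [0.2, -0.2, 0.1]
grip_width: 0.0943
grip_force: 0.0
```

View pics/j7.png

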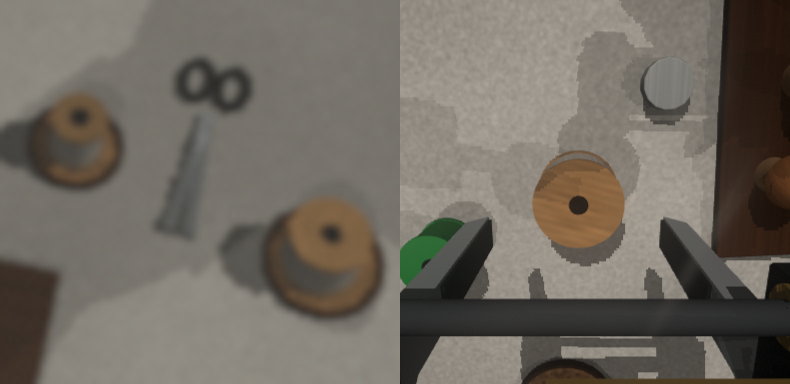

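Small and medium both sit in their dishes. The large spool's hole is at wrist pixel (258,205).

```bash
python3 -c "
from h import *
print(pt('w6',258.5,205,.044))"
python3 -m pendant '[[[0,0,-1],0],[[0,0,-2],0],[[0,0,-2],0],[[0,0,-1.5],0],[[0,0,-1],0],[[0,0,-0.6],0],[[0,0,-0.3],0],[[0,0,0],0],[[0,0,0],0]]'
python3 -m pendant '[[[0,0,0],0],[[0,0,0],0],[[0,0,0],0],[[0,0,0],0],[[0,0,0],0],[[0,0,0],0],[[0,0,0],0],[[0,0,0],0]]' 0 20
```

```text
[ 0.4592 -0.0847  0.044 ]
time_s: 25.97
ee_pos: [0.4582, -0.0857, -0.0236]
eef_rot: [3.141, 0.0, 1.581]
force: [0.4, 0.6, 1.2]
grip_width: 0.0937
grip_force: 0.0
time_s: 26.63
ee_pos: [0.458, -0.0857, -0.0238]
eef_rot: [3.141, 0.0, 1.581]
force: [-0.3, 0.0, 3.9]
grip_width: 0.0657
grip_force: 20.0
```

```bash
python3 -m pendant '[[[0,0,0.5],0],[[0,0,1.5],0],[[0,0,2],0],[[0,0,1],0],[[0,-1,0],0],[[0,-2.5,0],0],[[-0.1,-3.3,0],0],[[-0.2,-3.3,0],0],[[-0.2,-3.3,0],0],[[-0.1,-3.3,0],0],[[0,-2.6,0],0],[[0,-1.5,0],0],[[0,-0.7,0],0],[[0,0,0],0],[[0,0,0],0],[[0,0,0],0]]'
```

```text
time_s: 27.97
ee_pos: [0.4519, -0.2994, 0.0257]
eef_rot: [-3.141, -0.0, 1.582]
force: [0.3, -0.6, -1.7]
grip_width: 0.0657
grip_force: 20.0
```

```bash
python3 -m pendant '[[[0,0,-1],0],[[0,0,-1.5],0],[[0,0,-1],0],[[0,0,-0.4],0],[[0,0,-0.2],0],[[0,0,-0.2],0],[[0,0,0],0],[[0,0,0],0]]'
python3 -m pendant '[[[0,0,-0.1],0],[[0,0,0],0],[[0,0,0],0]]'
python3 -m pendant '[[[0,0,-0.1],0],[[0,0,0],0],[[0,0,0],0]]'
```

```text
time_s: 28.63
ee_pos: [0.452, -0.3008, -0.0167]
eef_rot: [3.141, 0.0, 1.581]
force: [0.0, 0.1, -0.2]
grip_width: 0.0659
grip_force: 20.0
time_s: 28.88
ee_pos: [0.4519, -0.3007, -0.0179]
eef_rot: [3.141, 0.0, 1.581]
force: [-0.2, -0.0, -0.2]
grip_width: 0.0656
grip_force: 20.0
time_s: 29.13
ee_pos: [0.4518, -0.3006, -0.0191]
eef_rot: [-3.141, -0.0, 1.581]
force: [-0.3, 0.5, -0.9]
grip_width: 0.0657
grip_force: 20.0
```

```bash
python3 -m pendant '[[[0,0,-0.1],0],[[0,0,0],0],[[0,0,0],0]]'
python3 -m pendant '[[[0,0,0],0],[[0,0,0],0],[[0,0,0],0],[[0,0,0],0],[[0,0,0],0],[[0,0,0],0],[[0,0,1],0],[[0,0,2],0],[[0,0,2],0],[[0,0,3],0],[[0,0,3],0],[[0,0,3],0],[[0,0,2],0],[[0,0,0],0],[[0,0,0],0]]' 1
python3 -m pendant '[[[0,0,0],0],[[0,0,0],0],[[0,0,0],0],[[0,0,0],0],[[0,0,0],0],[[0,0,0],0]]'
python3 - <<'E'
from h import *
snap('side','s7');snap('scene','sc7');crop('sc7','z1',140,130,260,165,3);crop('s7','z2',205,120,160,240,2)
cv2.imwrite('pics/j8.png',cv2.resize(np.hstack([cv2.imread('pics/z1.png')[:480],cv2.imread('pics/z2.png')]),(798,349)) if 0 else cv2.imread('pics/z1.png'))
E
```

```text
time_s: 29.38
ee_pos: [0.4519, -0.3007, -0.0198]
eef_rot: [3.141, 0.0, 1.581]
force: [-1.5, 1.9, 3.9]
grip_width: 0.0659
grip_force: 20.0
time_s: 30.63
ee_pos: [0.4521, -0.3009, 0.1413]
eef_rot: [3.14, 0.001, 1.581]
force: [-0.5, -0.4, -0.8]
grip_width: 0.0945
grip_force: 0.0
time_s: 31.13
ee_pos: [0.4518, -0.3006, 0.1397]
eef_rot: [-3.141, -0.0, 1.581]
force: [0.5, 0.6, -0.1]
grip_width: 0.0938
grip_force: 0.0
```

View pics/j8.png

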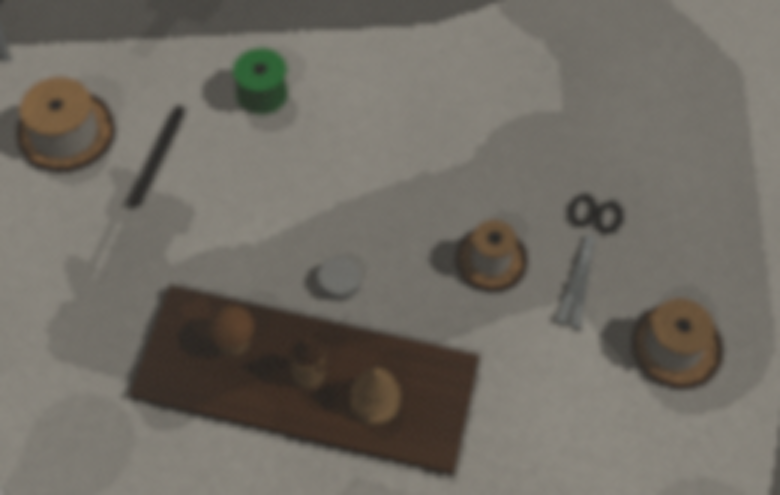

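View pics/s7.png

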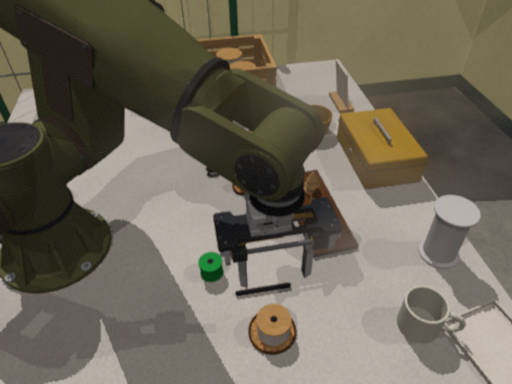

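All spools sit flat in their dishes, with holes at crop (56,104), (495,237) and (683,325). The gnome stands at (310,365), between the mushroom and the fir. One last numeric check.

```bash
python3 - <<'E'
from h import *
for a,z in [((56,104),.048),((495,237),.044),((683,325),.044)]: print(pt('sc7',(a[0]+.5)/3-.5+140,(a[1]+.5)/3-.5+130,z))
E
```

```text
[ 0.4498 -0.3003  0.048 ]
[0.4614 0.1229 0.044 ]
[0.4962 0.2947 0.044 ]
```

All are within about 3 mm of their dish centres, so I'm handing in.

```bash
python3 -c "
from station import ctrl
print(ctrl.hand_in())"
```

```text
the job is handed in; nothing more can be done
None
```

I handed the job in at about 31 s: all three spools are flat in their own dishes (centres within about 3 mm), and the gnome is upright on the board between the fir and mushroom, which look untouched; the hand-in gave no verdict.

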